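File one filter glass, show the mark of the other

TASK

Two filter glasses were left out on the bench, and a small corner notch marks the frosted end of each. Lower the one that matches the rack (the shorter, wider one) into the vacant seat to complete the row, notch round the seat's brass key pin so that it lies flat, and let go of it without dropping it. Then pick up the long narrow one by its clear part and finish while holding it up, at least 15 cm above the bench, frosted end uppermost and marked face leaning back at about 45 degrees towards a person standing behind the robot, with the frosted band uncovered; leave the other things where they are.

Things in the scene. Friction and masses are not known exactly. Their poses are not given: they have to be found in the camera images.
- rack: fixed wooden rack for three filter glasses side by side, 118 mm (x) by 236 mm (y); origin under its centre. Seats at y -84, 0, +84 mm, floor 10 mm above the bench, each 94 x 44 mm. End rails, and side teeth within 18 mm of the rails, stand 8 mm above the floor; the middle 58 mm of each long side is open for fingers, with 44 mm to the next glass
- vacant_seat: the vacant seat of the rack (any of the three), lined with a thin grey felt pad; origin at the centre of the seat floor, axes as the rack's, x to the back rail. As in every seat a brass key pin (7 mm diameter, 8 mm high) stands at x +42, y +17 mm: a 90 x 40 mm glass goes down flat only with its notch there; it then has 2 mm play each way
- loose_glass: the glass to file: 90 x 40 x 5 mm dark green filter glass, 50 g, marked face up; origin at the centre of its underside, z up, x along its length to the frosted end, y across. The last 26 mm at +x is a matt, slightly lighter band. A square 11 mm notch is cut out of the (+x, +y) corner (far left when the frosted end points away)
- loose_notch (a point): point in the middle of the notch of the loose glass to file, at x +39.5, y +14.5, z +5 mm in its frame
- long_glass: the one to show: 110 x 30 x 5 mm dark green filter glass, 50 g, marked face up; origin at the centre of its underside, z up, x along its length to the frosted end, y across. The last 30 mm at +x is a matt, slightly lighter band. A square 9 mm notch is cut out of the (+x, +y) corner (far left when the frosted end points away). Grip it between x -45 and +10 mm
- long_frosted (a point): middle of the frosted band of the long glass on its marked face, at x +40, y 0, z +5 mm in its frame
- reading_place (a point): fixed point in the air 0.3 m over the bench ahead of the robot; its z axis points back over the robot and up at 45 degrees (world -0.71, 0, 0.71), to the eye of a person standing behind the robot. Only this direction matters, not the point
- row_glass_a: glass already in the rack, 90 x 40 x 5 mm, like the loose one and notch at the key pin; origin under its centre, axes as the rack's; to be left in its seat
- row_glass_b: second glass already in the rack, as row_glass_a; to be left in its seat
- pliers: pliers with red handles, 46 x 134 x 13 mm, lying on the bench; origin under the centre; to be left alone
- tape_roll: roll of masking tape lying flat, 96 mm across, 25 mm high; origin under the centre; to be left alone
- lighter: pocket lighter with a green case, 12 x 72 x 12 mm, lying on the bench; origin under the centre; to be left alone

How it is judged (in metres and radians):
On the way:
1. the shorter loose glass lies released and flat in the vacant seat, its notch at the key pin (horizontal distance between loose_glass and vacant_seat below 0.005 m and x of loose_notch in the frame of vacant_seat above 0.03 m and y of loose_notch in the frame of vacant_seat above 0.008 m and z of loose_glass in the frame of vacant_seat between -0.003 and 0.0025 m and angle between loose_glass's own z axis and vertical below 0.05 rad and angle between the x axis of loose_glass and the x axis of vacant_seat, either way round below 0.12 rad and contact force between loose_glass and the fingers below 0.1 N and linear speed of loose_glass below 0.02 m/s and distance of each of row_glass_a, row_glass_b from where it was at the start of the episode below 0.012 m), for 0.2 s.
At the end, for the whole second after the job is handed in: Loose glass released flat in the vacant seat, notch at the pin (5 mm, 0.12 rad); row glasses within 12 mm. Long glass held still over 12 cm up, frosted end raised 26 to 64 degrees, face within 34 degrees of the line to the reader, gripped at most 15 mm past its middle to the band (all of step 1 and height (world z) of long_glass above 0.12 m and contact force between long_glass and the fingers above 0.5 N and angle between long_glass's own x axis and vertical between 0.45 and 1.12 rad and angle between long_glass's own z axis and vertical below 1.15 rad and angle between the z axis of long_glass and the z axis of reading_place, either way round below 0.6 rad and x of the grasp point in the frame of long_glass below 0.015 m and linear speed of long_glass below 0.03 m/s and angular speed of long_glass below 0.2 rad/s); the arm keeps its last pose, push and grip.
It fails at once if a glass of the row is pushed out of its seat (distance of any of row_glass_a, row_glass_b from where it was at the start of the episode above 0.015 m).
It fails at once if a loose glass is dropped (falls faster than 0.5 m/s out of the fingers) ((contact force between loose_glass and the fingers below 0.05 N and linear speed of loose_glass above 0.5 m/s) or (contact force between long_glass and the fingers below 0.05 N and linear speed of long_glass above 0.5 m/s)).
It fails at once if a bystander is pushed away by more than 30 mm (distance of any of pliers, tape_roll, lighter from where it was at the start of the episode above 0.03 m).
It also fails if it takes over 53 s, if anything falls off the work surface, if the arm or the gripper's body presses on something with over 40 N, if the wrist force passes 120 N, or if a joint passes its speed limit or range.

ROBOT

A 6-joint arm with a two-finger parallel gripper is mounted at the origin on a cart in front of the work surface, level with it; the furniture and walls round the work are solid. World frame = base frame: x ahead of the robot, y to its left, z up, the work surface at z = 0. Lengths are in mm, angles in rad, forces in N, time in s.
With the tool pointing down it reaches from about 350 to 975 mm from the base axis. Payload 7.1 kg.
Tool frame: the origin (TCP) lies midway between the tips of the shut fingers; the grasp point (between the pads) lies 19 mm behind it (ctrl.grip_depth is the distance from the TCP to the grasp point, in mm); z points along the fingers, y is the line along which they close (so a half turn about z gives the same grasp; the last joint's range is limited). The gripper opens to 88 mm and grips with 3 to 60 N. Pads are 20 mm wide; open, the fingers measure 115 mm over their backs; the gripper's body (75 mm by 178 mm) begins 61 mm behind the grasp point.
Start: joints at [-1.235, 0.423, 1.63, -0, 1.089, -0.019], TCP at [217.143, -586.049, 222.675] pointing down, gripper open.
Joint ranges: [-3, 3], [-0.9, 2.11], [0.09, 2.58], [-1.31, 4.45], [0.11, 2.69], [-2.54, 2.54]. Speed limits (rad/s): [2.39, 2.39, 3.01, 3.14, 3.14, 3.14].

INTERFACE

Orientations are given as a rotation vector (axis times angle).
In Python, from workcell import get_obs, vision, ctrl gives the robot as it stands.
- The arm moves only by the tool step_arm, never from a script. Its argument "plan" is a list of rows, each a list of 7 numbers: the opening, from -1 (shut) to 1 (fully open), then the shift along the tool's x, y, z as a fraction of full scale, then the turn, a rotation vector about the tool's x, y, z as a fraction of full scale. In form: [[fingers, dx, dy, dz, wx, wy, wz], ...]. A call has 1 to 20 rows; each row shifts and turns the commanded pose from where the row before left it, along the tool's axes as they then stand; what a row does not reach is not made up. Full scale, the value 1, is 50 mm for a shift and 0.12 rad for a turn. A row lasts 1/8 s, in which the tool goes at most 62.5 mm and 10.7 degrees, less where a joint would pass 70% of its speed; a pose out of reach is approached as far as the arm can. A call with a number of a shift or a turn outside -1 to 1 is refused whole. A call with a gripper value outside its range is refused whole. The fingers move at their own pace and stop on an object; the grip force is fixed at half the most. Time passes only in rows, so rows that do not move let the fingers close. It gives the time, the measured TCP pose, the force, the opening and the grip force at its end, in the units of the state.
- get_obs(): the state, without advancing time (a new reading comes with each control period).
- vision.get_image(name): name is "scene" or "top" or "wrist"; returns a dict with "pixels" (480x640x3 uint8, red, green, blue), "depth" (480x640 float32, mm along the optical axis (not along the pixel's ray), 0 where there is no reading), "fx", "fy", "cx", "cy" (pixels), "T" (4x4, takes a point from camera to world coordinates); the wrist camera has in their place "T_tool_cam" (4x4, takes a point from camera to tool coordinates, whose origin is the TCP and whose axes are the flange's). Camera axes: x right, y down, z forward; pixel columns grow to the right and rows downward; lengths in mm; the calibration is good to about 2 mm. A picture is of the moment at which its call begins: read the wrist's pose just before it.
- ctrl.close_job(): hands the job in; it is judged then, once.
The state is a dict: "t": time; "qpos": joint angles; "qvel": joint speeds; "joint_torque": joint torques, N m; "ee_pos": TCP position; "orientation": TCP orientation; "ft_force": force on the tool from outside, world axes, zero at the start; "moment": the same for the moment, N m; "width": finger opening in mm; "grasp_force": force on a finger pad.
Only numpy, scipy, OpenCV 4.12 (cv2) and the standard library are available. Lean on these libraries where they do the work, as an engineer would, in place of code of your own. Each camera call takes 0.05 s, during which the arm holds its last target. There are 200 camera calls.

## Working session

There is one attempt and no reset: what is moved stays moved. The work goes in short steps, Python scripts to look and compute and a tool call to move; the robot and the scene stay as the last step left them, time stands still between calls to the robot, and variables do not carry over. Pictures are saved under pics/ and viewed, at most 10 in all, crops included, and the job is handed in when it is done.

Besides the shell and the picture viewer there is one more tool, called after "Emit:" as a command line: name --pt "numbers of a row" for each row, then --argument value for the rest. step_arm: Moves the arm, as the interface text tells. Its arguments: {"type":"object","properties":{"plan":{"type":"array","items":{"type":"array","items":{"type":"number","minimum":-1,"maximum":1}}}},"required":["plan"]}

```bash
mkdir -p pics; cat > h.py <<'E'
import numpy as np, cv2
from scipy.spatial.transform import Rotation as R
from workcell import get_obs, vision, ctrl
def snap(n,f):
    o=get_obs(); im=vision.get_image(n)
    if n=='wrist':
        T=np.eye(4);T[:3,:3]=R.from_rotvec(o['orientation']).as_matrix();T[:3,3]=o['ee_pos'];im['T']=T@im['T_tool_cam']
    np.savez('pics/'+f+'.npz',**im); cv2.imwrite('pics/'+f+'.png',im['pixels'][:,:,::-1]); return im
def px(im,u,v,z):  # intersect ray with plane z
    d=im['T'][:3,:3]@np.array([(u-im['cx'])/im['fx'],(v-im['cy'])/im['fy'],1]);c=im['T'][:3,3]
    return c+d*(z-c[2])/d[2]
E
python3 - <<'E'
from h import *
a=snap('top','top0');print(a['T'].round(3),a['fx']);snap('scene','scene0')
o=get_obs();print(o)
E
```

```text
[[-2.600000e-02 -9.820000e-01  1.870000e-01  3.649480e+02]
 [-1.000000e+00  2.900000e-02  1.200000e-02 -2.113420e+02]
 [-1.700000e-02 -1.870000e-01 -9.820000e-01  1.381582e+03]
 [ 0.000000e+00  0.000000e+00  0.000000e+00  1.000000e+00]] 621.1137145085225
{'t': 0.1, 'qpos': array([-1.23500995e+00,  4.23747509e-01,  1.63060129e+00, -4.50857175e-06,
        1.08858105e+00, -1.90046284e-02]), 'qvel': array([ 0.00048475, -0.00173046, -0.00197678, -0.00105275,  0.00016456,
       -0.00102426]), 'joint_torque': array([ 2.34262870e-04, -5.45610809e+01, -2.74326718e+01,  6.45875372e-02,
        1.88276125e-02, -4.12520569e-05]), 'ee_pos': array([ 216.97967002, -585.6025556 ,  221.99481163]), 'orientation': array([-3.09099079e+00, -5.54156353e-01,  3.37355678e-04]), 'ft_force': array([-0.24248712, -0.12655878,  0.10507447]), 'moment': array([-0.03159587,  0.00521624, -0.01098058]), 'grasp_force': 0.0, 'width': 87.72711532071929}
```

View pics/top0.png

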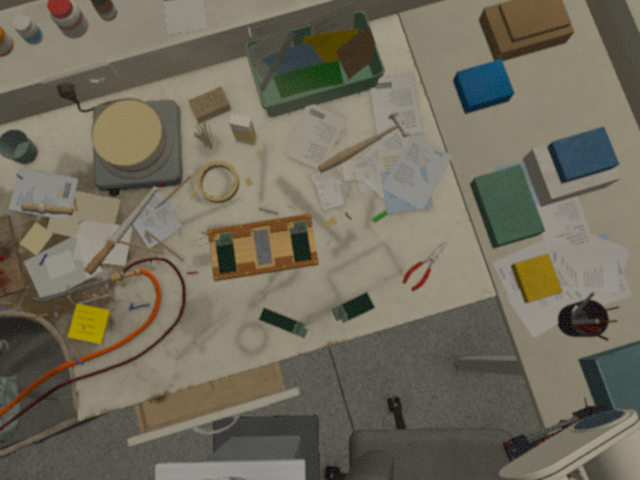

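The rack is at about (263,247) with its middle seat vacant. The long glass is at (283,321) and the short one at (353,305). I'll enlarge that area.

```bash
python3 - <<'E'
from h import *
im=cv2.imread('pics/top0.png')[205:355,200:400]
cv2.imwrite('pics/c0.png',cv2.convertScaleAbs(cv2.resize(im,None,fx=4,fy=4,interpolation=cv2.INTER_CUBIC),alpha=1.6))
E
```

```text
(no output)
```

View pics/c0.png

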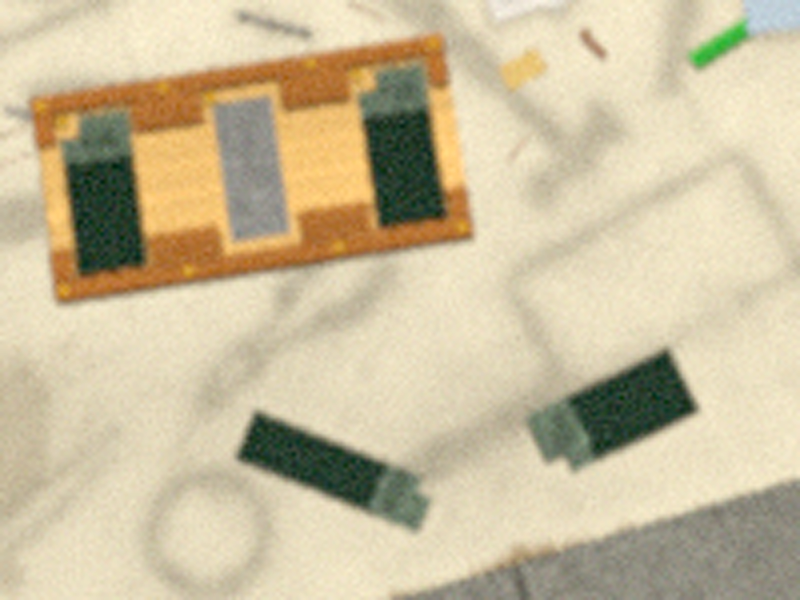

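Rack corners in the crop are (33,100), (442,35), (472,235) and (57,301). The short glass has its frosted end at left, near (555,435), and its notch at (552,460). The long glass has its frosted end at right, near (400,495), and its notch at (425,488).

```bash
python3 - <<'E'
from h import *
im=np.load('pics/top0.npz')
f=lambda L,z:np.array([px(im,200+u/4-.4,205+v/4-.4,z) for u,v in L])
r=f([(33,100),(442,35),(472,235),(57,301)],18);print(r.round(0),r.mean(0));
e=(r[0]+r[1]-r[2]-r[3]);print('rack yaw',np.degrees(np.arctan2(e[1],e[0])), np.linalg.norm(r[0]-r[1]),np.linalg.norm(r[1]-r[2]))
p=f([(215,103),(271,96),(290,235),(233,243)],10);print('pad',p.mean(0),np.linalg.norm(p[0]-p[3]))
s=f([(528,418),(668,348),(697,408)],5);print('short',s.round(0),((s[0]+s[2])/2),np.linalg.norm(s[0]-s[1]),np.linalg.norm(s[1]-s[2]));d=s[0]-s[1];print(np.degrees(np.arctan2(d[1],d[0])))
l=f([(258,410),(237,458),(415,531)],5);c=(l[0]+l[2])/2;print('long',l.round(0),c,np.linalg.norm(l[1]-l[2]),np.linalg.norm(l[1]-l[0]));d=l[2]-l[1];print(np.degrees(np.arctan2(d[1],d[0])))
o=get_obs();M=R.from_rotvec(o['orientation']).as_matrix();print(M.round(3))
w=snap('wrist','w0');print(w['T_tool_cam'].round(3),w['fx'])
for n,u,v in(('tape',217,181),('pliers',423,268),('lighter',240,128)):print(n,px(im,u,v,10).round(0))
E
```

```text
[[ 653.   42.   18.]
 [ 684. -188.   18.]
 [ 570. -202.   18.]
 [ 539.   28.   18.]] [611.70875264 -79.99386869  18.        ]
rack yaw 6.9523042634870595 232.80368467127917 115.09607565631617
pad [612.03460995 -79.8262884   10.        ] 80.66379627214688
short [[ 469. -230.    5.]
 [ 505. -309.    5.]
 [ 472. -324.    5.]] [ 470.37231797 -276.97658488    5.        ] 86.8267621120477 36.610508400334396
114.89745356892743
long [[ 477.  -81.    5.]
 [ 451.  -69.    5.]
 [ 409. -167.    5.]] [ 443.11748976 -123.83666618    5.        ] 106.07945970212448 28.659232557679
-113.52801287258923
[[ 0.938  0.347 -0.   ]
 [ 0.347 -0.938  0.001]
 [ 0.    -0.001 -1.   ]]
[[-0.00000e+00 -9.54000e-01 -2.99000e-01  8.18730e+01]
 [ 1.00000e+00 -0.00000e+00  1.00000e-03  6.60000e-02]
 [-1.00000e-03 -2.99000e-01  9.54000e-01 -1.62681e+02]
 [ 0.00000e+00  0.00000e+00  0.00000e+00  1.00000e+00]] 376.9767465461146
tape [768.  23.  10.]
pliers [ 554. -436.   10.]
lighter [895. -30.  10.]
```

```bash
cat >> h.py <<'E'
def go(pos,h=None):
    """units of tool shift to pos (TCP), then wz turn units to tool-x heading h (deg)"""
    o=get_obs();M=R.from_rotvec(o['orientation']).as_matrix()
    hx=np.degrees(np.arctan2(M[1,0],M[0,0]))
    print('t',round(o['t'],2),'tcp',o['ee_pos'].round(1),'hx',round(hx,2),'tilt',M[:,2].round(3),'w',round(o['width'],1),'q',o['qpos'].round(2))
    print('shift units',(M.T@(np.array(pos)-o['ee_pos'])/50).round(3))
    if h is not None: print('wz units',round(-np.radians((h-hx+180)%360-180)/.12,3))
E
python3 -c "
from h import *
go([470,-277,220],114.9)"
```

```text
t 0.15 tcp [ 217.  -585.7  222.1] hx 20.33 tilt [-0.     0.001 -1.   ] w 87.7 q [-1.23  0.42  1.63  0.    1.09 -0.02]
shift units [ 6.889 -4.032  0.046]
wz units -13.755
```

Emit:
step_arm --pt "1 0.55 -0.32 0 0 0 0" --pt "1 0.55 -0.32 0 0 0 0" --pt "1 0.55 -0.32 0 0 0 0" --pt "1 0.55 -0.32 0 0 0 0" --pt "1 0.55 -0.32 0 0 0 0" --pt "1 0.55 -0.32 0 0 0 0" --pt "1 0.55 -0.32 0 0 0 0" --pt "1 0.55 -0.32 0 0 0 0" --pt "1 0.55 -0.32 0 0 0 0" --pt "1 0.55 -0.32 0 0 0 0" --pt "1 0.55 -0.32 0 0 0 0" --pt "1 0.55 -0.32 0 0 0 0"

```text
t: 1.65
ee_pos: [460.3, -290.4, 222.5]
orientation: [-3.092, -0.554, 0.0]
ft_force: [-0.1, 0.6, -0.5]
width: 88.0
grasp_force: 0.0
```

Emit:
step_arm --pt "1 0 0 0 0 0 -0.81" --pt "1 0 0 0 0 0 -0.81" --pt "1 0 0 0 0 0 -0.81" --pt "1 0 0 0 0 0 -0.81" --pt "1 0 0 0 0 0 -0.81" --pt "1 0 0 0 0 0 -0.81" --pt "1 0 0 0 0 0 -0.81" --pt "1 0 0 0 0 0 -0.81" --pt "1 0 0 0 0 0 -0.81" --pt "1 0 0 0 0 0 -0.81" --pt "1 0 0 0 0 0 -0.81" --pt "1 0 0 0 0 0 -0.81" --pt "1 0 0 0 0 0 -0.81" --pt "1 0 0 0 0 0 -0.81" --pt "1 0 0 0 0 0 -0.81" --pt "1 0 0 0 0 0 -0.81" --pt "1 0 0 0 0 0 -0.81" --pt "1 0 0 0 0 0 0" --pt "1 0 0 0 0 0 0"

```text
t: 4.03
ee_pos: [459.8, -291.3, 222.6]
orientation: [-1.69, -2.648, 0.0]
ft_force: [0.8, -0.9, 0.6]
width: 87.7
grasp_force: 0.0
```

```bash
python3 - <<'E'
from h import *
go([470,-277,220],114.9)
w=snap('wrist','w1')
cv2.imwrite('pics/w1b.png',cv2.convertScaleAbs(w['pixels'][:,:,::-1],alpha=1.4))
E
```

```text
t 4.03 tcp [ 459.8 -291.3  222.6] hx 114.9 tilt [-0.  0. -1.] w 87.7 q [-0.59  0.31  1.81 -0.    1.03 -1.02]
shift units [0.174 0.306 0.051]
wz units -0.0
```

View pics/w1b.png

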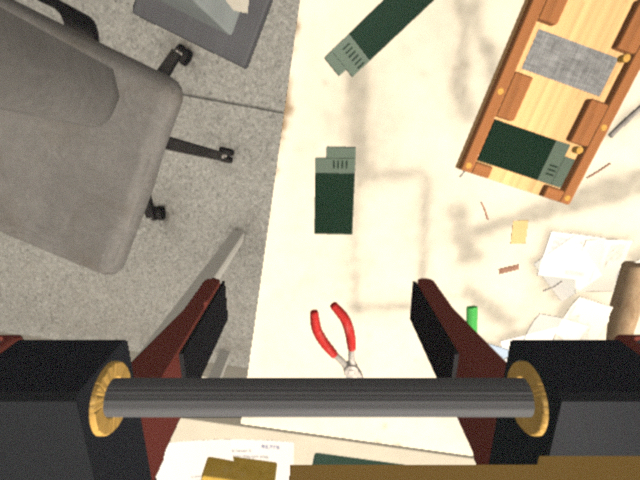

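The short glass runs from about (315,147) to (354,234), with its notch at top left (321,153). The rack and the end of the long glass show at the upper right. I'll fit rectangles for exact poses.

```bash
cat >> h.py <<'E'
def rect(im,roi,z,thr=110):
    u0,v0,u1,v1=roi
    g=im['pixels'][v0:v1,u0:u1].astype(int); m=((g.max(2)<thr)).astype(np.uint8)
    n,l,s,_=cv2.connectedComponentsWithStats(m); k=1+s[1:,4].argmax()
    P=np.argwhere(l==k)[:,::-1]+[u0,v0]
    c,_=cv2.findContours((l==k).astype(np.uint8),0,1); c=c[0][:,0]+[u0,v0]
    W=np.array([px(im,u,v,z)[:2] for u,v in c],np.float32)
    r=cv2.minAreaRect(W); print('rect c',np.round(r[0],1),'size',np.round(r[1],1),'ang',round(r[2],2)); return r
E
python3 - <<'E'
from h import *
im=dict(np.load('pics/w1.npz'))
for thr in(100,120,140): rect(im,(300,130,375,250),5,thr)
print(im['depth'][190,335], im['pixels'][160,340],im['pixels'][160,380])
p=[px(im,*q,10) for q in((533,29),(618,56),(609,96),(524,71))];print(np.mean(p,0))
E
```

```text
rect c [ 469.1 -274.9] size [39.2 88.5] ang 24.74
rect c [ 469.3 -274.8] size [39.7 88.6] ang 24.74
rect c [ 469.1 -274.7] size [40.4 90.6] ang 23.79
382.41888 [85 93 77] [193 179 155]
[613.61187433 -76.68379144  10.        ]
```

```bash
python3 -c "
from h import *
go([469.3,-274.9,2.5],114.74)"
```

```text
t 4.08 tcp [ 459.8 -291.3  222.6] hx 114.92 tilt [-0.  0. -1.] w 88.1 q [-0.59  0.31  1.81 -0.    1.03 -1.02]
shift units [0.218 0.311 4.402]
wz units 0.026
```

Emit:
step_arm --pt "1 0.11 0.155 0.4 0 0 0.025" --pt "1 0.11 0.155 0.5 0 0 0" --pt "1 0 0 0.5 0 0 0" --pt "1 0 0 0.5 0 0 0" --pt "1 0 0 0.5 0 0 0" --pt "1 0 0 0.5 0 0 0" --pt "1 0 0 0.5 0 0 0" --pt "1 0 0 0.4 0 0 0" --pt "1 0 0 0.3 0 0 0" --pt "1 0 0 0.2 0 0 0" --pt "1 0 0 0.1 0 0 0" --pt "1 0 0 0 0 0 0" --pt "1 0 0 0 0 0 0"

```text
t: 5.7
ee_pos: [469.6, -275.1, 3.2]
orientation: [1.691, 2.646, -0.0]
ft_force: [0.2, -0.3, -0.3]
width: 87.9
grasp_force: 0.0
```

Emit:
step_arm --pt "1 0 0 0.03 0 0 0" --pt "-1 0 0 0 0 0 0" --pt "-1 0 0 0 0 0 0" --pt "-1 0 0 0 0 0 0" --pt "-1 0 0 0 0 0 0" --pt "-1 0 0 0 0 0 0" --pt "-1 0 0 0 0 0 0" --pt "-1 0 0 0 0 0 0" --pt "-1 0 0 0 0 0 0"

```text
t: 6.82
ee_pos: [469.3, -274.9, 1.2]
orientation: [1.692, 2.647, 0.0]
ft_force: [-0.1, -0.4, 0.3]
width: 39.2
grasp_force: 30.0
```

Emit:
step_arm --pt "-1 0 0 -0.2 0 0 0" --pt "-1 0 0 -0.4 0 0 0" --pt "-1 0 0 -0.5 0 0 0" --pt "-1 0 0 -0.5 0 0 0" --pt "-1 0 0 -0.5 0 0 0" --pt "-1 0 0 -0.5 0 0 0" --pt "-1 0 0 -0.5 0 0 0" --pt "-1 0 0 -0.5 0 0 0" --pt "-1 0 0 -0.4 0 0 0" --pt "-1 0.3 0.21 0 0 0 0" --pt "-1 0.45 0.32 0 0 0 0" --pt "-1 0.45 0.32 0 0 0 0" --pt "-1 0.45 0.32 0 0 0 0" --pt "-1 0.45 0.32 0 0 0 0" --pt "-1 0.45 0.31 0 0 0 0" --pt "-1 0.3 0.21 0 0 0 0" --pt "-1 0.18 0.11 0 0 0 0"

```text
t: 8.95
ee_pos: [501.6, -91.5, 200.7]
orientation: [-1.69, -2.647, 0.001]
ft_force: [-0.8, 0.4, -1.1]
width: 39.6
grasp_force: 30.0
```

Emit:
step_arm --pt "-1 0 0 0 0 0 0.47" --pt "-1 0 0 0 0 0 0.9" --pt "-1 0 0 0 0 0 0.9" --pt "-1 0 0 0 0 0 0.9" --pt "-1 0 0 0 0 0 0.9" --pt "-1 0 0 0 0 0 0.9" --pt "-1 0 0 0 0 0 0.9" --pt "-1 0 0 0 0 0 0.9" --pt "-1 0 0 0 0 0 0.9" --pt "-1 0 0 0 0 0 0.9" --pt "-1 0 0 0 0 0 0.9" --pt "-1 0 0 0 0 0 0.9" --pt "-1 0 0 0 0 0 0.9" --pt "-1 0 0 0 0 0 0.9" --pt "-1 0 0 0 0 0 0.9" --pt "-1 0 0 0 0 0 0.9" --pt "-1 0 0 0 0 0 0.9" --pt "-1 0 0 0 0 0 0.8" --pt "-1 0 0 0 0 0 0" --pt "-1 0 0 0 0 0 0"

```text
t: 11.45
ee_pos: [501.8, -92.9, 201.1]
orientation: [-3.135, -0.197, 0.0]
ft_force: [0.0, -0.3, 0.3]
width: 39.5
grasp_force: 30.0
```

```bash
python3 - <<'E'
from h import *
go([612,-79,30],7)
w=snap('wrist','w2')
cv2.imwrite('pics/w2b.png',cv2.convertScaleAbs(cv2.resize(w['pixels'][0:300,120:520,::-1],None,fx=2,fy=2,interpolation=cv2.INTER_CUBIC),alpha=1.3))
E
```

```text
t 11.45 tcp [501.8 -92.9 201.1] hx 7.19 tilt [-0.  0. -1.] w 39.5 q [-0.21  0.28  1.9  -0.    0.96  1.24]
shift units [ 2.223 -0.     3.421]
wz units 0.027
```

View pics/w2b.png

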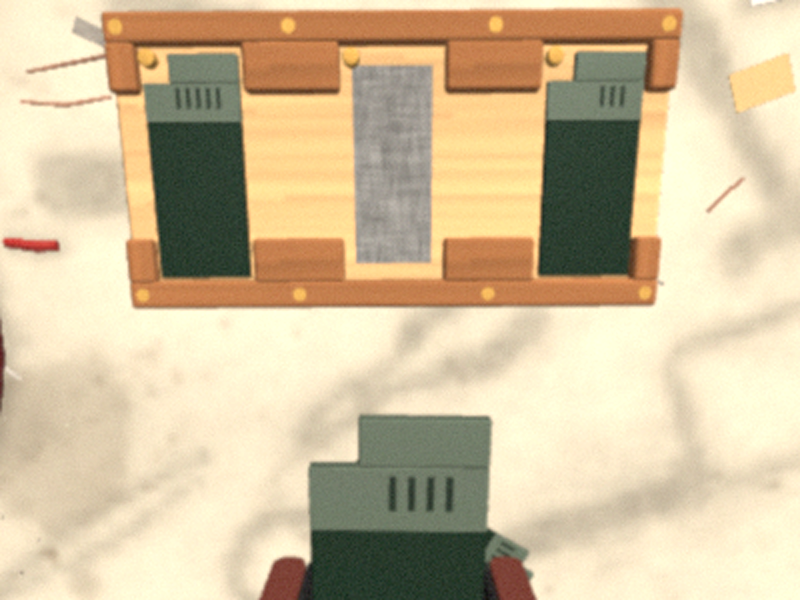

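The held glass is notched at its top left, as it should be. Key pin tops are at (149,58), (352,57) and (556,56), with the grey pad from (353,66) to (431,262). Rail screws are at (115,26), (669,23), (142,295) and (645,293). The held glass's front edge is at v=415, between u=310/359 and u=489.

```bash
python3 - <<'E'
from h import *
im=dict(np.load('pics/w2.npz'));o=get_obs();print(o['ee_pos'])
f=lambda L,z:np.array([px(im,120+u/2-.25,v/2-.25,z) for u,v in L])[:,:2]
s=f([(115,26),(669,23),(645,293),(142,295)],18);print('screws c',s.mean(0),np.linalg.norm(s[0]-s[1]),np.linalg.norm(s[0]-s[3]))
d=s[0]-s[1];d2=s[3]-s[2];print('yaw',[np.degrees(np.arctan2(-a[0],a[1])) for a in(d,d2)])
p=f([(149,58),(352,57),(556,56)],18);d=p[0]-p[2];y=np.arctan2(-d[0],d[1]);print('pins yaw',np.degrees(y),np.linalg.norm(d))
C,S=np.cos(y),np.sin(y);Rr=np.array([[C,-S],[S,C]])
print('seat from pins',p.mean(0)-Rr@[42,17], (s.mean(0)))
q=f([(353,66),(433,66),(431,262),(356,262)],10);print('pad',q.mean(0))
r=f([(103,12),(682,10),(655,305),(134,307)],18);print('outer',r.mean(0),[np.linalg.norm(r[i]-r[i-1]) for i in range(4)])
g=f([(359,415),(490,416),(489,466),(310,463),(310,530),(489,530)],o['ee_pos'][2]+3.8)
M=R.from_rotvec(o['orientation']).as_matrix();L=(g-o['ee_pos'][:2])@M[:2,:2];print('glass in tool\n',L.round(1))
print(im['depth'][118,290],im['depth'][14,320],im['depth'][230,320])
E
```

```text
[501.79749265 -92.91220759 201.09555946]
screws c [611.37879606 -77.57813591] 224.38737281098201 106.34396385799789
yaw [np.float64(7.467792281040408), np.float64(7.404315537625758)]
pins yaw 7.4440012335865005 166.74818727527156
seat from pins [611.01925107 -78.33588321] [611.37879606 -77.57813591]
pad [611.41550231 -77.76856095]
outer [611.19622923 -77.94050454] [np.float64(116.59390101165508), np.float64(233.40608891464046), np.float64(116.47806340157095), np.float64(234.12302307601888)]
glass in tool
 [[ 45.2  -8. ]
 [ 45.   20.3]
 [ 33.7  20.5]
 [ 34.4 -18.9]
 [ 18.6 -19.4]
 [ 18.6  21. ]]
335.34183 305.73764 164.96638
```

```bash
python3 -c "
from h import *
go([611.3,-77.5,35],7.4)"
```

```text
t 11.5 tcp [501.8 -92.9 201.1] hx 7.17 tilt [-0.  0. -1.] w 39.7 q [-0.21  0.28  1.9  -0.    0.96  1.24]
shift units [ 2.212 -0.032  3.322]
wz units -0.034
```

Emit:
step_arm --pt "-1 0.25 -0.032 0 0 0 -0.034" --pt "-1 0.4 0 0 0 0 0" --pt "-1 0.4 0 0 0 0 0" --pt "-1 0.4 0 0.2 0 0 0" --pt "-1 0.4 0 0.4 0 0 0" --pt "-1 0.25 0 0.5 0 0 0" --pt "-1 0.112 0 0.5 0 0 0" --pt "-1 0 0 0.5 0 0 0" --pt "-1 0 0 0.5 0 0 0" --pt "-1 0 0 0.4 0 0 0" --pt "-1 0 0 0.22 0 0 0" --pt "-1 0 0 0.1 0 0 0" --pt "-1 0 0 0 0 0 0" --pt "-1 0 0 0 0 0 0"

```text
t: 13.25
ee_pos: [612.0, -77.3, 36.0]
orientation: [3.135, 0.201, 0.002]
ft_force: [-0.0, -0.5, -0.6]
width: 39.4
grasp_force: 30.0
```

```bash
python3 - <<'E'
from h import *
go([611.3,-77.5,11.5],7.4)
w=snap('wrist','w3')
cv2.imwrite('pics/w3b.png',cv2.convertScaleAbs(cv2.resize(w['pixels'][100:400,120:520,::-1],None,fx=2,fy=2,interpolation=cv2.INTER_CUBIC),alpha=1.3))
E
```

```text
t 13.25 tcp [612.  -77.3  36. ] hx 7.32 tilt [ 0.001 -0.    -1.   ] w 39.4 q [-0.14  0.66  1.74  0.    0.74  1.3 ]
shift units [-0.015  0.002  0.49 ]
wz units -0.011
```

View pics/w3b.png

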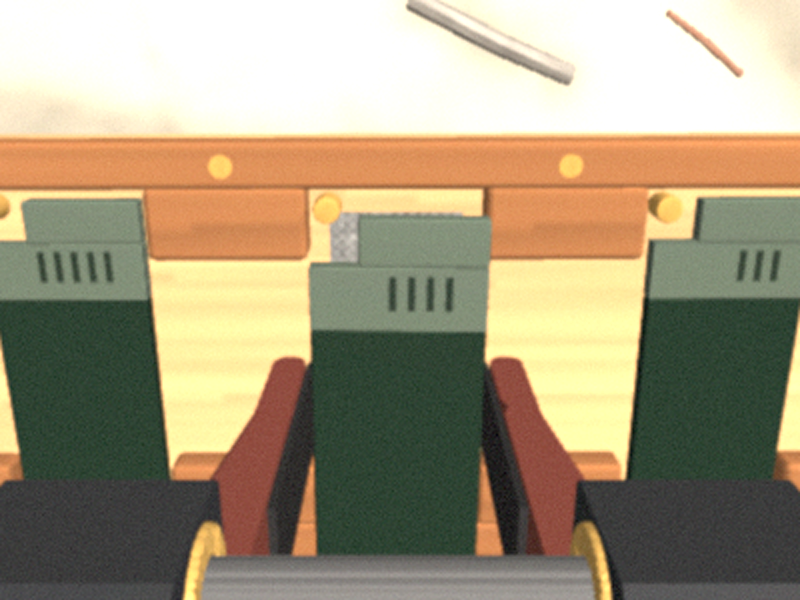

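Pin tops are at (326,208) and (667,208). The held glass's end edge is at v=217 (u 359–491), its notch step at v=265 (u 310–359), and its left edge at u=310.

```bash
python3 - <<'E'
from h import *
im=dict(np.load('pics/w3.npz'));o=get_obs();M=R.from_rotvec(o['orientation']).as_matrix()
f=lambda L,z:(np.array([px(im,120+u/2-.25,100+v/2-.25,z) for u,v in L])[:,:2]-o['ee_pos'][:2])@M[:2,:2]
p=f([(326,208),(667,207)],18);print('pins tool',p)   # expect (42,-17),(42,67)
print('glass',f([(359,217),(491,217),(359,265),(310,265),(487,330),(312,330)],39.8).round(1))
print('neighbours right edge/left edge z15',f([(150,298),(649,298),(142,200),(697,198)],15).round(1))
print('backrail',f([(400,136)],18))
E
```

```text
pins tool [[ 42.03902173 -17.09066184]
 [ 42.26317516  66.30466657]]
glass [[ 44.8  -7.9]
 [ 44.8  20.6]
 [ 34.   -8.1]
 [ 34.  -18.9]
 [ 18.7  20.6]
 [ 18.7 -19. ]]
neighbours right edge/left edge z15 [[ 17.7 -63.4]
 [ 17.7  65.3]
 [ 43.4 -62.9]
 [ 43.9  74.6]]
backrail [[59.48982551  0.98837805]]
```

Emit:
step_arm --pt "-1 0.004 -0.01 0.1 0 0 0" --pt "-1 0 0 0.1 0 0 0" --pt "-1 0 0 0.08 0 0 0" --pt "-1 0 0 0.06 0 0 0" --pt "-1 0 0 0.06 0 0 0" --pt "-1 0 0 0.04 0 0 0" --pt "-1 0 0 0 0 0 0" --pt "-1 0 0 0 0 0 0"

```text
t: 14.3
ee_pos: [611.6, -76.7, 13.3]
orientation: [3.135, 0.201, 0.0]
ft_force: [0.3, -0.6, -1.0]
width: 39.3
grasp_force: 30.0
```

Emit:
step_arm --pt "-1 0 0 0.02 0 0 0" --pt "-1 0 0 0.02 0 0 0" --pt "-1 0 0 0 0 0 0" --pt "-1 0 0 0 0 0 0"

```text
t: 14.8
ee_pos: [611.6, -76.7, 11.2]
orientation: [3.135, 0.201, 0.0]
ft_force: [1.1, 0.5, -0.3]
width: 39.4
grasp_force: 30.0
```

Emit:
step_arm --pt "-1 0 0 0.016 0 0 0" --pt "-1 0 0 0 0 0 0" --pt "-1 0 0 0 0 0 0"

```text
t: 15.18
ee_pos: [611.6, -76.7, 11.1]
orientation: [3.135, 0.201, 0.0]
ft_force: [-2.2, -0.1, 7.3]
width: 39.3
grasp_force: 30.0
```

```bash
python3 - <<'E'
from h import *
go([611.3,-77.5,11.2],7.4);print(get_obs()['ft_force'],get_obs()['moment'])
w=snap('wrist','w4')
cv2.imwrite('pics/w4b.png',cv2.convertScaleAbs(cv2.resize(w['pixels'][100:400,120:520,::-1],None,fx=2,fy=2,interpolation=cv2.INTER_CUBIC),alpha=1.3))
E
```

```text
t 15.18 tcp [611.6 -76.7  11.1] hx 7.32 tilt [ 0. -0. -1.] w 39.3 q [-0.14  0.7   1.74  0.    0.7   1.3 ]
shift units [-0.008  0.015 -0.001]
wz units -0.011
[-2.2189707  -0.1314459   7.31941338] [0.10866641 0.423355   0.01361782]
```

View pics/w4b.png

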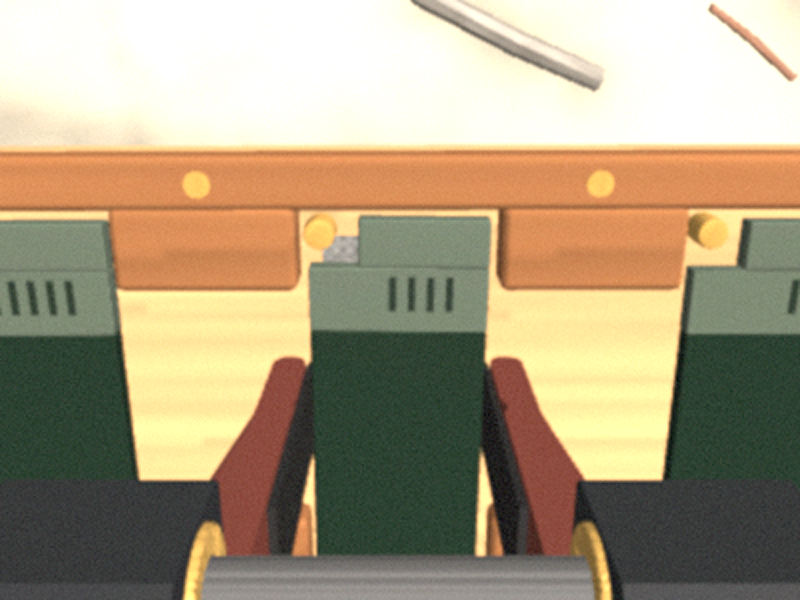

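The glass sits between the teeth with the pin (320,231) clear inside its notch, and the contact force is about 7 N, so I'm releasing.

Emit:
step_arm --pt "-1 0 0 -0.01 0 0 0" --pt "0.3 0 0 0 0 0 0" --pt "0.3 0 0 0 0 0 0" --pt "0.3 0 0 0 0 0 0" --pt "0.3 0 0 0 0 0 0" --pt "0.3 0 0 -0.15 0 0 0" --pt "0.3 0 0 -0.4 0 0 0" --pt "0.3 0 0 -0.5 0 0 0" --pt "0.3 0 0 -0.5 0 0 0" --pt "0.3 0 0 -0.5 0 0 0" --pt "0.3 0 0 -0.5 0 0 0" --pt "0.3 0 0 -0.5 0 0 0" --pt "0.3 0 0 -0.5 0 0 0" --pt "0.3 0 0 -0.3 0 0 0"

```text
t: 16.98
ee_pos: [612.1, -76.7, 206.2]
orientation: [3.135, 0.201, 0.005]
ft_force: [-0.5, -0.2, 0.2]
width: 57.1
grasp_force: 0.0
```

```bash
python3 - <<'E'
from h import *
go([445.7,-117.5,200],66.5)
w=snap('wrist','w5')
cv2.imwrite('pics/w5b.png',cv2.convertScaleAbs(cv2.resize(w['pixels'][100:400,120:520,::-1],None,fx=2,fy=2,interpolation=cv2.INTER_CUBIC),alpha=1.3))
a=snap('top','top1')
E
```

```text
t 16.98 tcp [612.1 -76.7 206.2] hx 7.33 tilt [ 0.003 -0.    -1.   ] w 57.1 q [-0.14  0.43  1.66  0.    1.05  1.3 ]
shift units [-3.406  0.384  0.114]
wz units -8.606
```

View pics/w5b.png

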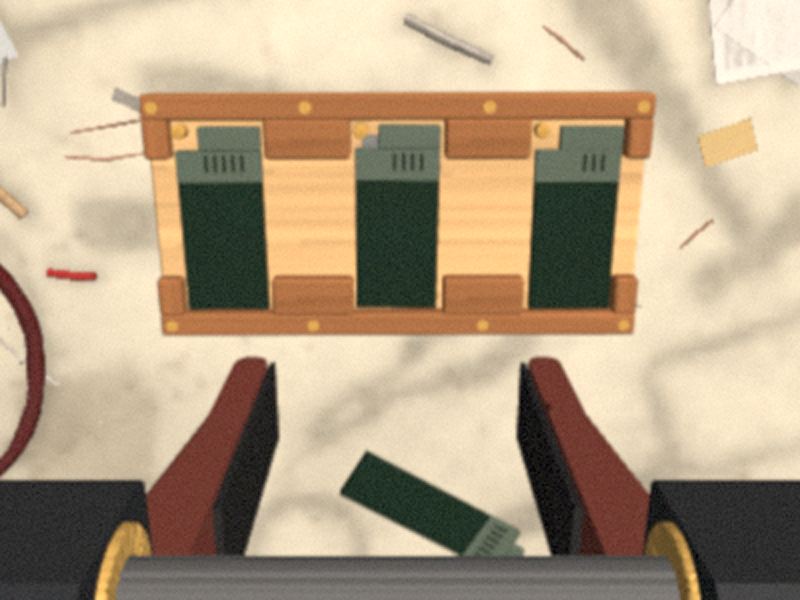

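The glass lies flat in the middle seat in line with its neighbours, with the pin (362,130) in its notch. Next I move over the long glass.

Emit:
step_arm --pt "0.3 -0.3 0.03 0 0 0 0" --pt "0.3 -0.5 0.05 0 0 0 0" --pt "0.3 -0.5 0.06 0 0 0 0" --pt "0.3 -0.5 0.06 0 0 0 0" --pt "0.3 -0.5 0.06 0 0 0 0" --pt "0.3 -0.5 0.06 0 0 0 0" --pt "0.3 -0.4 0.06 0 0 0 0" --pt "0.3 -0.2 0 0 0 0 -0.6" --pt "0.3 0 0 0 0 0 -0.9" --pt "0.3 0 0 0 0 0 -0.9" --pt "0.3 0 0 0 0 0 -0.9" --pt "0.3 0 0 0 0 0 -0.9" --pt "0.3 0 0 0 0 0 -0.9" --pt "0.3 0 0 0 0 0 -0.9" --pt "0.3 0 0 0 0 0 -0.9" --pt "0.3 0 0 0 0 0 -0.9" --pt "0.3 0 0 0 0 0 -0.8" --pt "0.3 0 0 0 0 0 0" --pt "0.3 0 0 0 0 0 0"

```text
t: 19.45
ee_pos: [444.9, -117.2, 203.1]
orientation: [-2.629, -1.719, 0.001]
ft_force: [-1.2, 0.3, 0.6]
width: 57.2
grasp_force: 0.0
```

```bash
python3 - <<'E'
from h import *
w=snap('wrist','w6')
p=np.array([443,-124,5,1]);c=np.linalg.inv(w['T'])@p;u=int(c[0]/c[2]*w['fx']+w['cx']);v=int(c[1]/c[2]*w['fy']+w['cy']);print(u,v)
for t in(100,120):r=rect(w,(u-60,v-80,u+60,min(v+80,480)),5,t)
c,s,a=r
a=np.radians(a+(90 if s[1]>s[0] else 0)); d=np.array([np.cos(a),np.sin(a)]); d=d if d[1]<0 else -d
print(np.degrees(np.arctan2(d[1],d[0])))
g=np.array(c)-8*d; go([*g,2.5],np.degrees(np.arctan2(-d[1],-d[0])));print(g)
cv2.imwrite('pics/w6b.png',cv2.convertScaleAbs(w['pixels'][:,:,::-1],alpha=1.4))
E
```

```text
319 212
rect c [ 441.8 -121.3] size [107.7  28.3] ang 66.96
rect c [ 442.2 -121. ] size [108.7  29.6] ang 66.8
-113.20396423339845
t 19.5 tcp [ 445.  -117.2  203.2] hx 66.36 tilt [-0.  0. -1.] w 57.2 q [-0.28  0.21  2.   -0.    0.93  0.13]
shift units [ 0.067 -0.021  4.014]
wz units -0.063
[ 445.32315608 -113.68805943]
```

View pics/w6b.png

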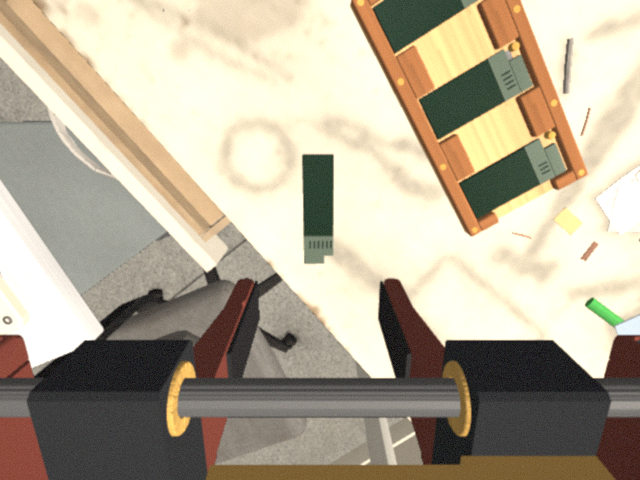

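The long glass stands centred at (318,208), clear end up and frosted end with its notch at (328,258). I descend and grip.

Emit:
step_arm --pt "0.3 0.067 -0.02 0.3 0 0 -0.06" --pt "0.3 0 0 0.5 0 0 0" --pt "0.3 0 0 0.5 0 0 0" --pt "0.3 0 0 0.5 0 0 0" --pt "0.3 0 0 0.5 0 0 0" --pt "0.3 0 0 0.5 0 0 0" --pt "0.3 0 0 0.5 0 0 0" --pt "0.3 0 0 0.4 0 0 0" --pt "0.3 0 0 0.2 0 0 0" --pt "0.3 0 0 0.1 0 0 0" --pt "0.3 0 0 0 0 0 0" --pt "0.3 0 0 0 0 0 0"

```text
t: 21.0
ee_pos: [446.2, -113.9, 3.9]
orientation: [2.621, 1.73, 0.001]
ft_force: [-0.5, -0.3, -0.2]
width: 57.3
grasp_force: 0.0
```

Emit:
step_arm --pt "0.3 0 0 0.03 0 0 0" --pt "-1 0 0 0 0 0 0" --pt "-1 0 0 0 0 0 0" --pt "-1 0 0 0 0 0 0" --pt "-1 0 0 0 0 0 0" --pt "-1 0 0 0 0 0 0" --pt "-1 0 0 0 0 0 0" --pt "-1 0 0 0 0 0 0"

```text
t: 22.0
ee_pos: [445.8, -113.7, 1.9]
orientation: [2.622, 1.731, 0.0]
ft_force: [0.1, -0.1, 1.8]
width: 29.3
grasp_force: 30.0
```

Emit:
step_arm --pt "-1 0 0 -0.2 0 0 0" --pt "-1 0 0 -0.4 0 0 0" --pt "-1 0 0 -0.5 0 0 0" --pt "-1 0 0 -0.5 0 0 0" --pt "-1 0 0 -0.5 0 0 0" --pt "-1 0 0 -0.5 0 0 0" --pt "-1 0 0 -0.5 0 0 0" --pt "-1 0 0 -0.5 0 0 0" --pt "-1 0 0 -0.5 0 0 0" --pt "-1 0 0 -0.5 0 0 0" --pt "-1 0 0 -0.5 0 0 0" --pt "-1 0 0 -0.5 0 0 0" --pt "-1 0.1 0.26 -0.3 0 0 0" --pt "-1 0.2 0.5 0 0 0 0" --pt "-1 0.2 0.5 0 0 0 0" --pt "-1 0.2 0.5 0 0 0 0" --pt "-1 0.2 0.5 0 0 0 0" --pt "-1 0.2 0.4 0 0 0 0" --pt "-1 0.08 0.2 0 0 0 0"

```text
t: 24.38
ee_pos: [600.8, -115.5, 296.9]
orientation: [-2.621, -1.731, 0.0]
ft_force: [0.4, -1.2, -1.1]
width: 29.0
grasp_force: 30.0
```

Emit:
step_arm --pt "-1 0 0 0 0 0 -0.46" --pt "-1 0 0 0 0 0 -0.9" --pt "-1 0 0 0 0 0 -0.9" --pt "-1 0 0 0 0 0 -0.9" --pt "-1 0 0 0 0 0 -0.9" --pt "-1 0 0 0 0 0 -0.9" --pt "-1 0 0 0 0 0 -0.9" --pt "-1 0 0 0 0 0 -0.9" --pt "-1 0 0 0 0 0 -0.9" --pt "-1 0 0 0 0 0 -0.9" --pt "-1 0 0 0 0 0 -0.9" --pt "-1 0 0 0 0 0 -0.9" --pt "-1 0 0 0 0 0 -0.9" --pt "-1 0 0 0 0 0 -0.9" --pt "-1 0 0 0 0 0 -0.9" --pt "-1 0 0 0 0 0 -0.9" --pt "-1 0 0 0 0 0 -0.9" --pt "-1 0 0 0 0 0 -0.9" --pt "-1 0 0 0 0 0 -0.7" --pt "-1 0 0 0 0 0 0"

```text
t: 26.88
ee_pos: [599.8, -115.7, 297.1]
orientation: [-0.0, -3.141, -0.0]
ft_force: [-0.6, 0.9, -0.9]
width: 29.2
grasp_force: 30.0
```

```bash
python3 -c "
from h import *
go([600,-100,300],180)"
```

```text
t 26.88 tcp [ 599.8 -115.7  297.1] hx 179.99 tilt [-0.  0. -1.] w 29.2 q [-0.21  0.33  1.59 -0.    1.22 -1.78]
shift units [-0.003  0.313 -0.058]
wz units -0.001
```

Now I tilt it by -45° about tool y.

Emit:
step_arm --pt "-1 0 0 0 0 -0.3 0" --pt "-1 0 0 0 0 -0.5 0" --pt "-1 0 0 0 0 -0.6 0" --pt "-1 0 0 0 0 -0.6 0" --pt "-1 0 0 0 0 -0.6 0" --pt "-1 0 0 0 0 -0.6 0" --pt "-1 0 0 0 0 -0.6 0" --pt "-1 0 0 0 0 -0.6 0" --pt "-1 0 0 0 0 -0.6 0" --pt "-1 0 0 0 0 -0.6 0" --pt "-1 0 0 0 0 -0.5 0" --pt "-1 0 0 0 0 -0.44 0" --pt "-1 0 0 0 0 0 0" --pt "-1 0 0 0 0 0 0" --pt "-1 0 0 0 0 0 0" --pt "-1 0 0 0 0 0 0"

```text
t: 28.88
ee_pos: [603.0, -109.8, 305.1]
orientation: [0.009, 2.373, -0.012]
ft_force: [0.1, 0.2, -0.7]
width: 29.1
grasp_force: 30.0
```

```bash
python3 - <<'E'
from h import *
go([600,-100,300],180);o=get_obs();print(o['qvel'].round(3),o['grasp_force'])
w=snap('wrist','w7');s=snap('scene','s7')
cv2.imwrite('pics/v7.png',cv2.convertScaleAbs(np.hstack([cv2.resize(w['pixels'],(400,300)),cv2.resize(s['pixels'],(400,300))])[:,:,::-1],alpha=1.4))
E
```

```text
t 28.88 tcp [ 603.  -109.8  305.1] hx 179.74 tilt [ 0.695 -0.011 -0.719] w 29.1 q [-0.3   0.09  2.1   0.78  0.28 -2.54]
shift units [0.115 0.197 0.029]
wz units -0.037
[ 0.001  0.     0.001  0.001 -0.001 -0.002] 29.997195303440094
```

View pics/v7.png

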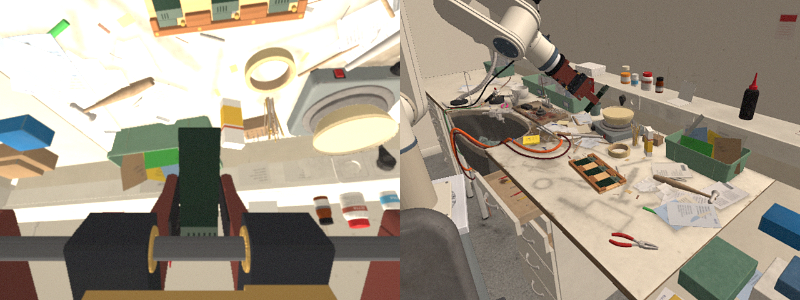

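The glass is held at 45°, frosted end up, but q6 is at its limit, so I shift towards y=0 to relieve the wrist.

Emit:
step_arm --pt "-1 0 0.1 0 0 0 0" --pt "-1 0 0.15 0 0 0 0" --pt "-1 0 0.15 0 0 0 0" --pt "-1 0 0.15 0 0 0 0" --pt "-1 0 0.15 0 0 0 0" --pt "-1 0 0.15 0 0 0 0" --pt "-1 0 0.15 0 0 0 0" --pt "-1 0 0.15 0 0 0 0" --pt "-1 0 0.15 0 0 0 0" --pt "-1 0 0.15 0 0 0 0" --pt "-1 0 0.15 0 0 0 0" --pt "-1 0 0.15 0 0 0 0" --pt "-1 0 0.15 0 0 0 0" --pt "-1 0 0.15 0 0 0 0" --pt "-1 0 0.15 0 0 0 0" --pt "-1 0 0.1 0 0 0 0" --pt "-1 0 0 0 0 0 0" --pt "-1 0 0 0 0 0 0" --pt "-1 0 0 0 0 0 0"

```text
t: 31.35
ee_pos: [604.1, 5.1, 304.4]
orientation: [0.01, 2.373, -0.012]
ft_force: [0.3, 1.1, 0.2]
width: 29.4
grasp_force: 30.0
```

```bash
python3 - <<'E'
from h import *
go([600,0,300],180);o=get_obs();print(o['qvel'].round(3),o['grasp_force'])
E
```

```text
t 31.35 tcp [604.1   5.1 304.4] hx 179.73 tilt [ 0.695 -0.011 -0.719] w 29.4 q [-0.01  0.07  2.12 -0.03  0.18 -1.54]
shift units [ 0.119 -0.103  0.008]
wz units -0.039
[-0.001  0.    -0.001 -0.004 -0.002  0.002] 29.997223913669586
```

```bash
python3 - <<'E'
from h import *
w=np.load('pics/w7.npz');P=[]
for v in(220,260,300,340):
    z=w['depth'][v,318];p=w['T_tool_cam']@[(318-w['cx'])/w['fx']*z,(v-w['cy'])/w['fy']*z,z,1];P.append(p[:3].round(1))
print(P)
E
```

```text
[array([40.2, -0.5, -4.4]), array([21.3, -0.5, -3.5]), array([ 0.9, -0.5, -2.8]), array([-19.5,  -0.5,  -4.5])]
```

The glass is flat in the grip: its top face stays at about z -4 mm along its length in the tool frame. Handing in.

```bash
python3 -c "
from h import *
print(ctrl.close_job())"
```

```text
the job is handed in; nothing more can be done
None
```

I handed the job in at about 31 s. The short glass is released flat in the middle seat with its notch at the pin, and the long glass is held about 30 cm up at 45°, frosted end uppermost and uncovered. No verdict came back.

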